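# Key a turned hub onto its shaft

### The job

The wooden hub on the assembly stand is still loose on its square steel shaft. Take the broad gib-headed taper key from the rack, stand it toe down in the gap between shaft and hub with its overhanging head lip towards the hub, and let go of it. Then, with the fingers closed, tap or press its head straight down from above until it is tight and the head rests on the hub.

Things in the scene. Friction and masses are not known exactly. Their poses are not given: they have to be found in the camera images.
- key_head (a point): Centre of the broad key's head: pale wood block 42 (x) x 30 (y) x 32 mm (z up), in the rack. Grip the 30 mm. Its top is flat from x -21 to +11 mm, bevelled beyond. Shank below: 75 mm long, 30 mm wide, back flat at x = -21 mm; the +x side tapers from 34 mm thick under the head to 7 mm at the toe. The head overhangs it by 8 mm on +x: the lip. 70 g. In the rack +x points away from the robot (25 deg).
- gap_mouth (a point): Middle of the key gap's mouth, level with the hub's top (100 mm up); x from shaft to hub (away from the robot, 25 deg), y along the gap, z up. There the gap spans x -14.5 (flat of the shaft) to +14.5 mm (hub wall, sloping inwards like the key's taper), y -24 to +24 mm. With parallel axes the toe enters for head centre x = +7 to +28 mm; back on the shaft it is at +6.5 mm.
- hub (a joint): Shift of the hub along the gap's x, m: 0 loose, about 0.005 with the key home. Turned wooden drum, 160 mm across, 80 mm high, round a 40 mm square steel shaft 4 mm taller. By its own weight the key goes in about 60 mm and stands with its head's underside about 14 mm above the hub; driving it home, underside on the hub, takes about 6 to 15 N and it stays, held by friction.
- rack: Dark wood rack 226 x 64 mm, 90 mm high; origin under its middle. Three pockets in a row along its x, 68 mm apart; in each a piece hangs upright, head on the rack's top, and lifts straight out. In any order: the broad key (block head 30 mm wide in y), a thin key of the same outline (head 14 mm wide) and a round knob pin (52 mm); only the broad one serves.
Not all that is in view belongs to the job. What is shaped like the part that bears key_head but blue or purple is not meant.

How it is judged:
On the way, in this order (a step that is already met when the one before it is completed fails the run):
1. the broad key stands in the gap, toe down, let go and not yet driven home (z of key_head in the frame of gap_mouth between 0.0225 and 0.05 m and horizontal distance between key_head and gap_mouth below 0.035 m and contact force between the fingers and key below 0.1 N), for 0.2 s.
2. the key is driven home: its head is down on the hub and the hub is drawn tight (z of key_head in the frame of gap_mouth below 0.021 m and value of joint hub above 0.002 m), for 0.1 s.
At the end, for the whole second after the job is handed in: The broad key stands upright (within 10 degrees) in the gap between shaft and hub, its head centre within 22 mm of the mouth's middle in plan, the underside of its head no more than 5 mm above the hub's top, the hub shifted more than 2 mm from loose by the wedge, and the key at rest and let go (all of step 2 and z of key_head in the frame of gap_mouth above 0.008 m and horizontal distance between key_head and gap_mouth below 0.022 m and angle between key_head's own z axis and vertical below 0.17 rad and linear speed of key below 0.02 m/s); the robot touches nothing.
It also fails if it takes over 48 s, if anything falls off the work surface, if the arm or the gripper's body presses on something with over 40 N, if the wrist force passes 120 N, or if a joint passes its speed limit or range.

### The arm

A 7-joint arm with a two-finger parallel gripper is mounted at the origin on the work surface. World frame = base frame: x ahead of the robot, y to its left, z up, the work surface at z = 0. Lengths are in m, angles in rad, forces in N, time in s.
With the tool pointing down it reaches from about 0.375 to 0.925 m from the base axis. Payload 3.1 kg.
Tool frame: the origin (TCP) lies at the very end of the fingers, on their centre line; the grasp point (between the pads) lies 19 mm behind it; z points along the fingers, y is the line along which they close (so a half turn about z gives the same grasp; the last joint's range is limited). The gripper opens to 85 mm and grips with 20 to 120 N. Pads are 22 mm wide; open, the fingers measure 114 mm over their backs; the gripper's body (76 mm by 85 mm) begins 54 mm behind the grasp point. The pads swing forward as they close: fully open they stand 13 mm farther back than shut.
Start: joints at [1.086, 0.383, 0.044, 1.598, -0.018, 1.161, -0.05], TCP at [0.245, -0.602, 0.231] pointing down, gripper open.
Joint ranges: [-2.61, 2.61], [-0.41, 2.15], [-1.48, 1.57], [0, 2.5], [-1.57, 4.71], [0.05, 1.97], [-2.85, 2.85]. Speed limits (rad/s): [2.79, 2.79, 3.14, 3.14, 3.14, 3.14, 3.14].

### API

Orientations are given as a rotation vector (axis times angle).
In Python, from cell import ctrl, vision gives the robot as it stands.
- The arm moves only by the shell command python3 -m inch 'ROWS' [OPENING] [FORCE]. ROWS is JSON, a list of rows, each a list of 2 entries, a list of its own where there are three numbers: the shift along the tool's x, y, z in mm, then the turn, a rotation vector about the tool's x, y, z in rad. A call has 1 to 20 rows; each row is the pose to reach, as a shift and turn from the pose commanded when the call began, along the tool's axes at that moment; what a row does not reach only later rows make up. A row lasts 1/12 s, in which the tool goes at most 41.7 mm and 7.16 degrees, less where a joint would pass 70% of its speed; a pose out of reach is approached as far as the arm can. A call with a gripper value outside its range is refused whole. OPENING is the gripper command: -1 is shut, 1 is fully open, values between are in proportion, set as the call begins (- or left out, the last holds). The fingers move at their own pace and stop on an object; FORCE is the grip in N (left out, the last holds). Time passes only in rows, so rows that repeat a pose let the fingers close. It gives the time, the measured TCP pose, the force, the opening and the grip force at its end, in the units of the state.
- ctrl.sense(): the state, without advancing time (a new reading comes with each control period).
- vision.capture(name): name is "side" or "top" or "wrist"; returns the picture (480x640x3 uint8, blue, green, red); there is no depth.
- vision.camera_info(name): a dict with "camera_matrix" (3x3 intrinsics, pixels), "world_to_cam" (4x4, takes a point from world to camera coordinates). Camera axes: x right, y down, z forward; pixel columns grow to the right and rows downward; lengths in m; the calibration is good to about 2 mm. A picture is of the moment at which its call begins: read the wrist's pose just before it. camera_info takes no time and is no camera call; for the wrist camera it gives the pose at the moment of the call.
- ctrl.sign_off(): hands the job in; it is judged then, once.
The state is a dict: "time_s": time; "joint_positions": joint angles; "joint_vel": joint speeds; "effort": joint torques, N m; "tcp_pos": TCP position; "tool_rot": TCP orientation; "contact_force": force on the tool from outside, world axes, zero at the start; "moment": the same for the moment, N m; "grip_width": opening from 0.0 (shut) to 1.0 (fully open); "grip_force": force on a finger pad.
Only numpy, scipy, OpenCV 4.12 (cv2) and the standard library are available. Lean on these libraries where they do the work, as an engineer would, in place of code of your own. Each camera call takes 0.05 s, during which the arm holds its last target. There are 200 camera calls.

## Working session

There is one attempt and no reset: what is moved stays moved. The work goes in short steps, Python scripts to look and compute and a shell command to move; the robot and the scene stay as the last step left them, time stands still between calls to the robot, and variables do not carry over. Pictures are saved under pics/ and viewed, at most 10 in all, crops included, and the job is handed in when it is done.

```bash
ls; mkdir -p pics; python3 - <<'E'
from cell import ctrl, vision
import cv2
for n in("top","side"):
    im=vision.capture(n); cv2.imwrite(f"pics/{n}0.png",im)
    i=vision.camera_info(n); print(n,i["camera_matrix"],i["world_to_cam"])
s=ctrl.sense(); print(s)
E
```

```text
pics
top [[492.19849029   0.         324.20433766]
 [  0.         492.19849029 237.16194777]
 [  0.           0.           1.        ]] [[-0.02234528 -0.99965951 -0.01347379  0.2255226 ]
 [-0.9804938   0.02454531 -0.19501138  0.41979254]
 [ 0.1952757   0.00885339 -0.98070843  1.32503972]
 [ 0.          0.          0.          1.        ]]
side [[505.86061864   0.         323.68720411]
 [  0.         505.86061864 238.9670311 ]
 [  0.           0.           1.        ]] [[-0.88343568 -0.46843022  0.01070162  0.47436078]
 [-0.26353981  0.47787894 -0.83796091  0.06294547]
 [ 0.38741213 -0.74310488 -0.54562532  1.2453199 ]
 [ 0.          0.          0.          1.        ]]
{'time_s': 0.1, 'joint_positions': array([ 1.08617309,  0.38372373,  0.04382091,  1.59943722, -0.01790908,
        1.1611879 , -0.04994775]), 'joint_vel': array([ 0.00156147, -0.00155461,  0.00030559, -0.00389176,  0.0013164 ,
        0.00138058, -0.00101444]), 'effort': array([ 2.65498573e-03, -4.34727144e+01,  1.02926742e+00, -2.50452107e+01,
        1.08239532e-02,  5.46937823e-03,  5.58176353e-06]), 'tcp_pos': array([ 0.24489769, -0.60117326,  0.23002219]), 'tool_rot': array([-3.08074824e+00, -6.03463645e-01,  8.79699080e-04]), 'contact_force': array([-0.07190078, -0.04803031, -0.31454127]), 'moment': array([-0.03448521,  0.01818924,  0.03524853]), 'grip_force': 0.0, 'grip_width': 0.996079645460012}
```

View pics/top0.png

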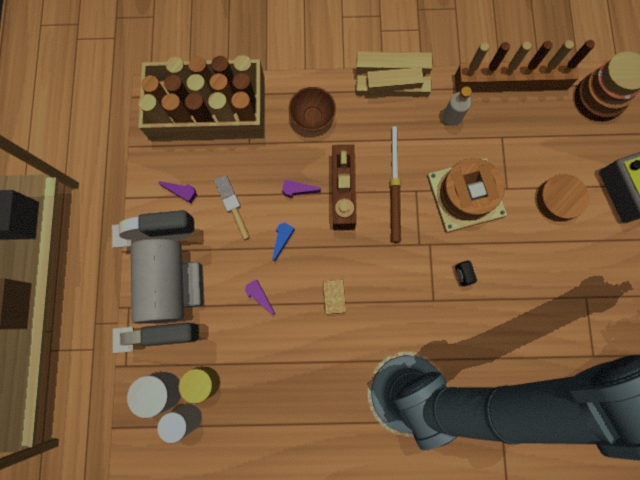

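View pics/side0.png

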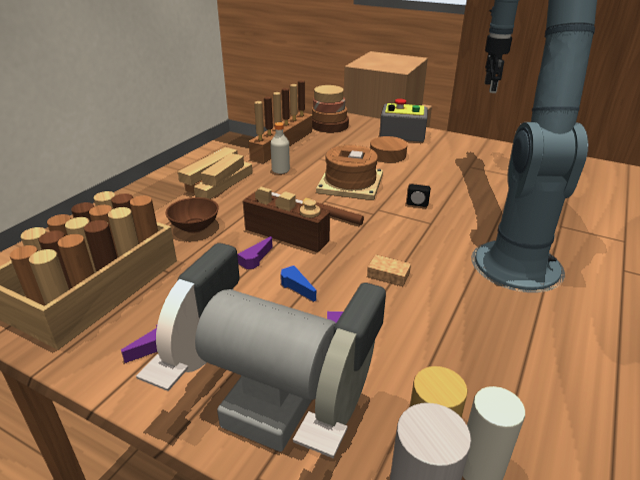

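The top view shows the rack at about (343,187), carrying three heads: (343,158), (343,183) and a round knob at (345,208). The hub is at (473,190), its shaft at about (478,190). The blue and purple wedges lying on the table are decoys. I'll enlarge the rack and hub.

```bash
python3 - <<'E'
import cv2,numpy as np
t=cv2.imread("pics/top0.png")
s=cv2.imread("pics/side0.png")
a=cv2.resize(t[140:236,320:370],None,fx=6,fy=6,interpolation=cv2.INTER_CUBIC)
b=cv2.resize(t[150:230,430:510],None,fx=6,fy=6,interpolation=cv2.INTER_CUBIC)
b=cv2.copyMakeBorder(b,0,96,0,0,cv2.BORDER_CONSTANT)
cv2.imwrite("pics/crop1.png",np.hstack([a,b]))
c=cv2.resize(s[140:260,235:395],None,fx=5,fy=5,interpolation=cv2.INTER_CUBIC)
cv2.imwrite("pics/crop2.png",c)
E
```

```text
(no output)
```

View pics/crop1.png

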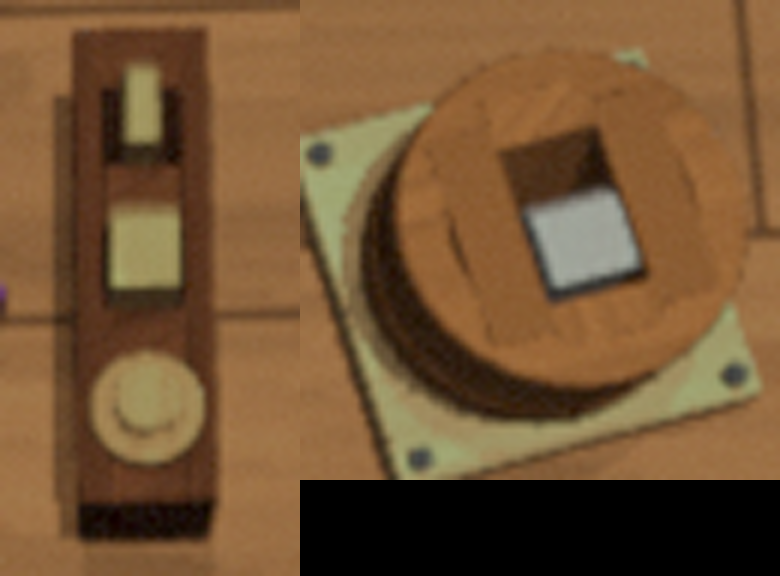

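View pics/crop2.png

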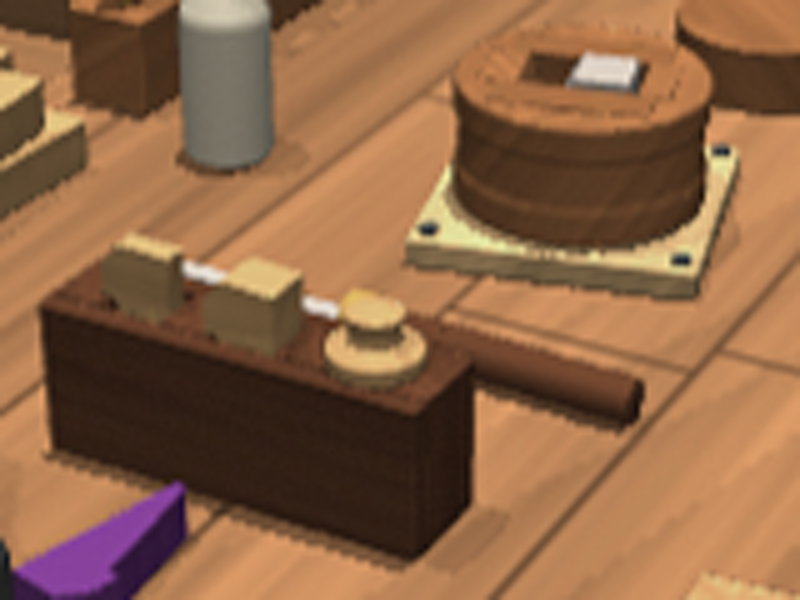

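The heads, in full-image pixels:
- (343.5,157): thin, about 6 px wide. This is the thin key.
- (344,181): 12.5 px wide, about 30 mm. This is the broad key, so it is the one meant.
- (345,208): the round knob pin.

In the hub, the gap lies on the far side of the steel shaft, at about (523,450)/6 offsets. Next I'll convert these to world positions.

```bash
cat > h.py <<'E'
import numpy as np, cv2
from cell import ctrl, vision
from scipy.spatial.transform import Rotation as R
def world(info,px,z):
    K=np.array(info["camera_matrix"]);T=np.array(info["world_to_cam"])
    d=T[:3,:3].T@np.linalg.inv(K)@np.r_[px,1]; c=-T[:3,:3].T@T[:3,3]
    return c+d*(z-c[2])/d[2]
def proj(info,P):
    T=np.array(info["world_to_cam"]);p=np.array(info["camera_matrix"])@(T[:3,:3]@P+T[:3,3]);return p[:2]/p[2]
def tooltarget(P,yaw):
    """print shift(mm, tool axes) and turn to reach TCP P, tool down, tool x along world yaw"""
    s=ctrl.sense();R0=R.from_rotvec(s["tool_rot"])
    t=R.from_matrix(np.c_[[np.cos(yaw),np.sin(yaw),0],[np.sin(yaw),-np.cos(yaw),0],[0,0,-1]])
    print("shift",np.round(R0.inv().apply(P-s["tcp_pos"])*1000,1),"turn",np.round((R0.inv()*t).as_rotvec(),4))
E
python3 - <<'E'
from h import *
i=vision.camera_info("top")
A=lambda x,y,z: world(i,(320+x/6,140+y/6),z)
B=lambda x,y,z: world(i,(430+(x-300)/6,150+y/6),z)
pr=lambda n,v:print(n,np.round(v,4))
rk=[A(75,30,.09),A(207,30,.09),A(215,500,.09),A(80,500,.09)]
pr("rack",np.array(rk)); pr("c",np.mean(rk,0))
print("rack size",np.linalg.norm(rk[0]-rk[1]),np.linalg.norm(rk[1]-rk[2]))
for a,b in((3,0),(2,1)): d=rk[b]-rk[a]; print("yaw",np.degrees(np.arctan2(d[1],d[0])))
bl,br=A(107,290,.122),A(182,290,.122); pr("back",[bl,br]); pr("far",A(145,205,.122))
sh=[B(525,212,.104),B(612,187,.104),B(645,270,.104),B(555,298,.104)]
pr("shaft",np.array(sh)); pr("c",np.mean(sh,0))
for a,b in((3,0),(2,1)): d=sh[b]-sh[a]; print("yaw",np.degrees(np.arctan2(d[1],d[0])),np.linalg.norm(d))
w=[B(500,150,.1),B(600,127,.1)]; pr("wall",w); d=w[0]-w[1]; print("yaw",np.degrees(np.arctan2(d[1],d[0]))-90,np.linalg.norm(d))
i=vision.camera_info("wrist"); s=ctrl.sense(); T=np.array(i["world_to_cam"]); c=-T[:3,:3].T@T[:3,3]
pr("wristcam in tool",R.from_rotvec(s["tool_rot"]).inv().apply(c-s["tcp_pos"])); pr("camz in tool",R.from_rotvec(s["tool_rot"]).inv().apply(T[2,:3])); pr("toolR",R.from_rotvec(s["tool_rot"]).as_matrix());print(i["camera_matrix"])
E
```

```text
rack [[0.6766 0.1862 0.09  ]
 [0.6749 0.125  0.09  ]
 [0.4515 0.1291 0.09  ]
 [0.453  0.1896 0.09  ]]
c [0.564  0.1575 0.09  ]
rack size 0.061212969959640484 0.2235058180618134
yaw -0.893360869495066
yaw -1.047597328591667
back [[0.5411 0.1755 0.122 ]
 [0.5402 0.1422 0.122 ]]
far [0.5801 0.1574 0.122 ]
shaft [[ 0.5457 -0.1748  0.104 ]
 [ 0.5564 -0.2147  0.104 ]
 [ 0.5173 -0.2261  0.104 ]
 [ 0.5054 -0.185   0.104 ]]
c [ 0.5312 -0.2001  0.104 ]
yaw 14.189839658149172 0.04158675191415687
yaw 16.296404574853447 0.040714950819711875
wall [[ 0.5764 -0.167   0.1   ]
 [ 0.5861 -0.213   0.1   ]]
yaw 11.880284369892621 0.04701710650763623
wristcam in tool [ 0.0718  0.0005 -0.1428]
camz in tool [-2.818e-01  3.000e-04  9.595e-01]
toolR [[ 9.261e-01  3.773e-01 -1.000e-03]
 [ 3.773e-01 -9.261e-01  2.100e-03]
 [-1.000e-04 -2.400e-03 -1.000e+00]]
[[339.15562484   0.         320.50017692]
 [  0.         339.15562484 241.42159551]
 [  0.           0.           1.        ]]
```

The measurements agree with the given sizes:

| Item | Position (x, y) in m | Yaw | Check |
|---|---|---|---|
| Rack | (0.564, 0.158) | about -1° | measures 224 x 61 mm, against 226 x 64 |
| Key head | (0.562, 0.158) | as rack | |
| Shaft | (0.531, -0.200) | about 15° | measures 41 mm |
| Gap mouth | about (0.5645, -0.191) | about 15° | |

I'll move above the key.

```bash
python3 - <<'E'
from h import *
tooltarget(np.array([.562,.158,.23]),np.radians(-1))
E
```

```text
shift [ 580.1 -583.4    1.3] turn [-0.0023  0.0006  0.4043]
```

```bash
python3 -m inch '[[[580,-583,1],[-0.002,0,0.404]],[[580,-583,1],[-0.002,0,0.404]],[[580,-583,1],[-0.002,0,0.404]],[[580,-583,1],[-0.002,0,0.404]],[[580,-583,1],[-0.002,0,0.404]],[[580,-583,1],[-0.002,0,0.404]],[[580,-583,1],[-0.002,0,0.404]],[[580,-583,1],[-0.002,0,0.404]],[[580,-583,1],[-0.002,0,0.404]],[[580,-583,1],[-0.002,0,0.404]],[[580,-583,1],[-0.002,0,0.404]],[[580,-583,1],[-0.002,0,0.404]],[[580,-583,1],[-0.002,0,0.404]],[[580,-583,1],[-0.002,0,0.404]],[[580,-583,1],[-0.002,0,0.404]],[[580,-583,1],[-0.002,0,0.404]],[[580,-583,1],[-0.002,0,0.404]],[[580,-583,1],[-0.002,0,0.404]],[[580,-583,1],[-0.002,0,0.404]],[[580,-583,1],[-0.002,0,0.404]]]' 1 40; python3 - <<'E'
from h import *
print(ctrl.sense()["tcp_pos"])
tooltarget(np.array([.562,.158,.23]),np.radians(-1))
E
```

```text
time_s: 1.77
tcp_pos: [0.5625, 0.1608, 0.2299]
tool_rot: [3.141, -0.023, 0.0]
contact_force: [1.0, 0.2, 0.7]
grip_width: 0.998
grip_force: 0.0
[0.56250669 0.16078076 0.22992529]
shift [-0.5  2.8 -0.1] turn [ 0.0001 -0.      0.0031]
```

```bash
python3 -m inch '[[[0,0,0],[0,0,0]],[[0,0,0],[0,0,0]],[[0,0,0],[0,0,0]]]'; python3 - <<'E'
from h import *
s=ctrl.sense();i=vision.camera_info("wrist");im=vision.capture("wrist");cv2.imwrite("pics/w1.png",im)
np.save("w1.npy",i["world_to_cam"])
print(s["tcp_pos"],s["tool_rot"])
for P in([.562,.158,.122],[.541,.158,.122],[.541,.173,.122],[.541,.143,.122]): print(proj(i,np.array(P)))
E
```

```text
time_s: 2.02
tcp_pos: [0.5619, 0.1559, 0.2295]
tool_rot: [3.138, -0.027, -0.002]
contact_force: [0.9, -0.7, 0.2]
grip_width: 0.998
grip_force: 0.0
[0.56190037 0.15591584 0.22945394] [ 3.13826263e+00 -2.70071927e-02 -2.02921920e-03]
[316.68760233 239.44082935]
[317.25221516 265.13711389]
[298.1510061  265.48662327]
[336.35577462 264.7875615 ]
```

View pics/w1.png

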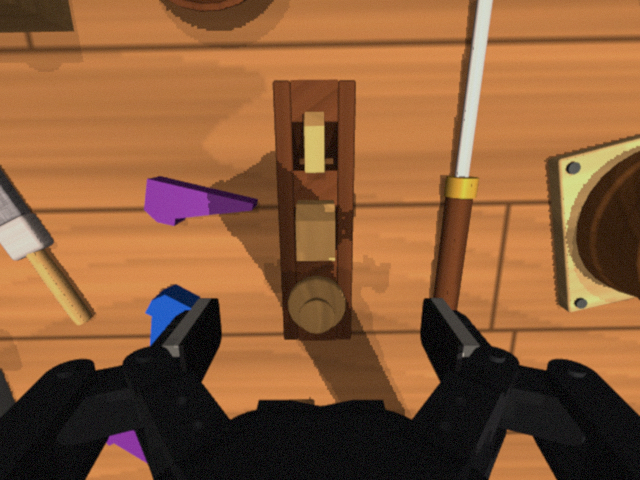

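The wrist view shows the broad head at cols 296–335, rows 203–262, with its back edge at about row 262 (predicted 265). It is bare of obstacles and the tool is aligned. I'll refine its position and descend.

```bash
python3 - <<'E'
from h import *
im=cv2.imread("pics/w1.png"); g=cv2.cvtColor(im,cv2.COLOR_BGR2GRAY).astype(float)
i=vision.camera_info("wrist"); j=dict(i); j["world_to_cam"]=np.load("w1.npy")
for r in(215,230,245,255): d=np.diff(g[r]); print(r,285+np.argmax(d[285:310]),320+np.argmin(d[320:345]))
for c in(305,315,325): d=np.diff(g[:,c]); print(c,[250+np.argmin(d[250:272]),190+np.argmax(d[190:215])])
for p in((296,261),(335,261),(315.5,261)): print(np.round(world(j,p,.122),4))
s=ctrl.sense();print(s["tcp_pos"])
tooltarget(np.array([.564,.158,.15]),np.radians(-1))
E
```

```text
215 294 334
230 295 334
245 295 334
255 295 334
305 [np.int64(260), np.int64(203)]
315 [np.int64(260), np.int64(203)]
325 [np.int64(260), np.int64(203)]
[0.5448 0.1745 0.122 ]
[0.5442 0.144  0.122 ]
[0.5445 0.1593 0.122 ]
[0.56203393 0.15479705 0.22955841]
shift [ 2.  -3.5 79.5] turn [ 0.0037  0.001  -0.0016]
```

```bash
python3 -m inch '[[[2,0,35],[0,0,0]],[[2,0,70],[0,0,0]],[[2,0,90],[0,0,0]],[[2,0,90],[0,0,0]],[[2,0,90],[0,0,0]],[[2,0,90],[0,0,0]],[[2,0,90],[0,0,0]]]'; python3 - <<'E'
from h import *
tooltarget(np.array([.5645,.1588,.097]),np.radians(-1))
E
```

```text
time_s: 2.65
tcp_pos: [0.5663, 0.1565, 0.1428]
tool_rot: [3.14, -0.029, 0.007]
contact_force: [0.7, 0.6, -0.3]
grip_width: 0.999
grip_force: 0.0
shift [-2.  -2.3 45.8] turn [ 0.001  -0.0048 -0.0009]
```

```bash
python3 -m inch '[[[-1,-2,20],[0,0,0]],[[-1,-2,35],[0,0,0]],[[-1,-2,45],[0,0,0]],[[-1,-2,45],[0,0,0]],[[-1,-2,45],[0,0,0]],[[-1,-2,45],[0,0,0]]]'; python3 -m inch '[[[0,0,0],[0,0,0]],[[0,0,0],[0,0,0]],[[0,0,0],[0,0,0]],[[0,0,0],[0,0,0]],[[0,0,0],[0,0,0]],[[0,0,0],[0,0,0]],[[0,0,0],[0,0,0]],[[0,0,0],[0,0,0]],[[0,0,0],[0,0,0]],[[0,0,0],[0,0,0]],[[0,0,0],[0,0,0]],[[0,0,0],[0,0,0]]]' -1 50
```

```text
time_s: 3.15
tcp_pos: [0.5646, 0.1588, 0.0966]
tool_rot: [3.14, -0.027, 0.004]
contact_force: [0.5, -0.4, 1.0]
grip_width: 1.0
grip_force: 0.0
time_s: 4.15
tcp_pos: [0.5638, 0.1586, 0.0957]
tool_rot: [3.14, -0.027, 0.001]
contact_force: [-0.4, -0.0, 5.8]
grip_width: 0.34
grip_force: 50.1
```

Gripped at width 0.34, about 29 mm, which matches the 30 mm head. Lifting.

```bash
python3 -m inch '[[[0,0,-8],[0,0,0]],[[0,0,-20],[0,0,0]],[[0,0,-40],[0,0,0]],[[0,0,-65],[0,0,0]],[[0,0,-90],[0,0,0]],[[0,0,-115],[0,0,0]],[[0,0,-130],[0,0,0]],[[0,0,-130],[0,0,0]],[[0,0,-130],[0,0,0]],[[0,0,-130],[0,0,0]]]'; python3 - <<'E'
from h import *
s=ctrl.sense();i=vision.camera_info("wrist");cv2.imwrite("pics/w2.png",vision.capture("wrist"))
R0=R.from_rotvec(s["tool_rot"])
# head relative to tool in grasp: tcp z .0957 vs head .106 ; stash expected pixel of head back top edge
print(s["tcp_pos"],s["tool_rot"],s["contact_force"])
for P in([-.021,-.015,-.0263],[-.021,.015,-.0263],[.011,-.015,-.0263],[.011,.015,-.0263],[.021,0,.006]): print(np.round(proj(i,s["tcp_pos"]+R0.apply(P)),1))
yaw=np.radians(15); g=np.array([.5645,-.1912]); 
tooltarget(np.r_[g+.017*np.array([np.cos(yaw),np.sin(yaw)]),s["tcp_pos"][2]],yaw)
E
```

```text
time_s: 4.98
tcp_pos: [0.5625, 0.1583, 0.2241]
tool_rot: [3.139, -0.027, -0.002]
contact_force: [0.2, 0.1, -1.7]
grip_width: 0.345
grip_force: 49.6
[0.56252676 0.15829628 0.22409606] [ 3.13882758e+00 -2.68970500e-02 -2.47918586e-03] [ 0.17395825  0.10600119 -1.73951864]
[282.7 380.3]
[356.4 380.2]
[280.  309.2]
[358.8 309.1]
[319.5 256.7]
shift [ 24.7 344.5   0.4] turn [ 0.0026  0.0031 -0.279 ]
```

View pics/w2.png

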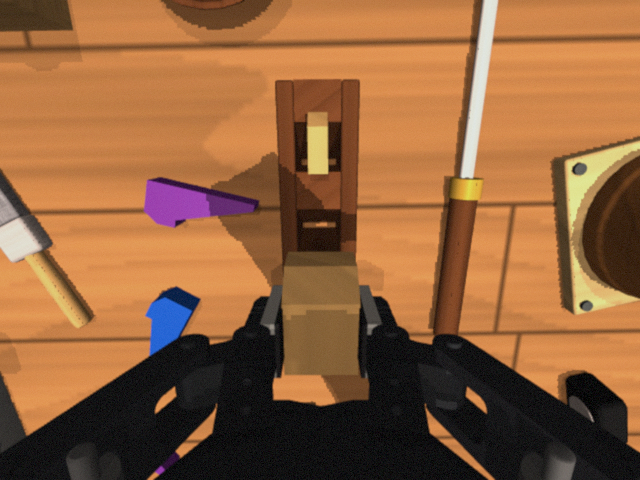

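The key is held square; its back edge is at row 374 and its lip at row 252, as predicted. I'll carry it over and stop 80 mm short of the gap so the wrist camera can see the mouth.

```bash
python3 -m inch '[[[-5,25,0],[0,0,-0.05]],[[-12,60,0],[0,0,-0.12]],[[-19,100,0],[0,0,-0.2]],[[-26,140,0],[0,0,-0.27]],[[-33,180,0],[0,0,-0.279]],[[-41,220,0],[0,0,-0.279]],[[-48,260,0],[0,0,-0.279]],[[-56,300,0],[0,0,-0.279]],[[-62,335,0],[0,0,-0.279]],[[-67,360,0],[0,0,-0.279]],[[-69,371,0],[0,0,-0.279]],[[-69,371,0],[0,0,-0.279]],[[-69,371,0],[0,0,-0.279]],[[-69,371,0],[0,0,-0.279]],[[-69,371,0],[0,0,-0.279]],[[-69,371,0],[0,0,-0.279]]]'; python3 - <<'E'
from h import *
s=ctrl.sense();i=vision.camera_info("wrist");im=vision.capture("wrist");cv2.imwrite("pics/w3.png",im)
np.save("w3.npy",i["world_to_cam"]);print(s["tcp_pos"],s["tool_rot"])
p=proj(i,np.array([.5645,-.1912,.1]));print(p)
x,y=int(p[0])-100,max(int(p[1])-75,0); print(x,y)
cv2.imwrite("pics/w3c.png",cv2.resize(im[y:y+150,x:x+200],None,fx=4,fy=4,interpolation=cv2.INTER_CUBIC))
E
```

```text
time_s: 6.37
tcp_pos: [0.4889, -0.2085, 0.2259]
tool_rot: [3.113, 0.417, 0.001]
contact_force: [0.3, 0.2, -0.1]
grip_width: 0.341
grip_force: 49.6
[ 0.4889037  -0.20847604  0.22594083] [3.11253395e+00 4.16644422e-01 5.52693505e-04]
[323.6785919  134.21267037]
223 59
```

View pics/w3c.png

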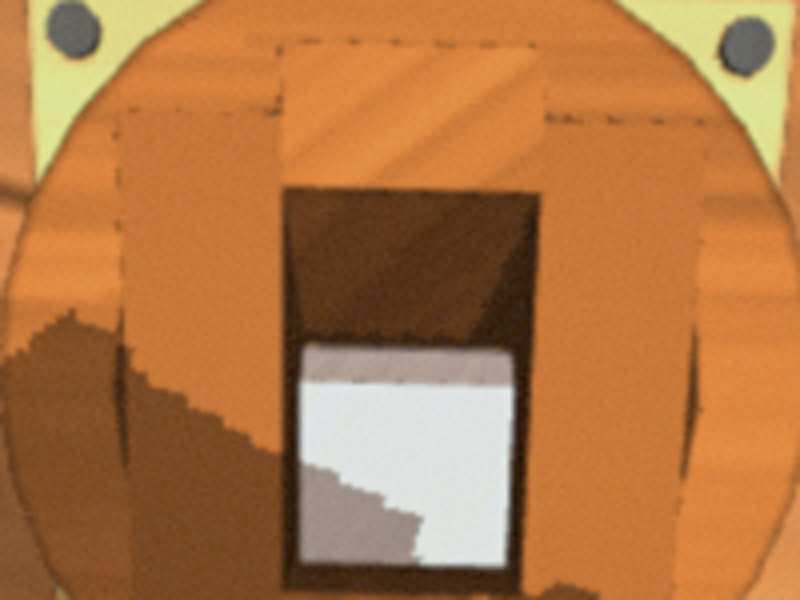

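The crop shows the gap mouth with its wall edge from (285,187) to (540,193), the shaft's top far edge from (300,382) to (515,384), and its near edge at row 567. Computing the mouth's middle and yaw.

```bash
python3 - <<'E'
from h import *
i=dict(vision.camera_info("wrist")); i["world_to_cam"]=np.load("w3.npy")
C=lambda x,y,z: world(i,(223+x/4,59+y/4),z)[:2]
wl,wr=C(285,187,.1),C(540,193,.1); fl,fr=C(300,382,.104),C(515,384,.104); nl,nr=C(300,568,.104),C(508,566,.104)
yw=lambda l,r: np.degrees(np.arctan2((l-r)[1],(l-r)[0]))-90
print("yaw",yw(wl,wr),yw(fl,fr),yw(nl,nr)); n=np.linalg.norm
w,f,q=(wl+wr)/2,(fl+fr)/2,(nl+nr)/2
print("sizes: wall48",n(wl-wr),"shaft40",n(fl-fr),n(f-q),"gap29",n(w-f)); g=(w+f)/2; print("mouth",g,"top-est .5645 -.1912")
d=f-q;yaw=np.arctan2(d[1],d[0]);print(np.degrees(yaw))
yaw=np.radians(yw(wl,wr)); u=np.array([np.cos(yaw),np.sin(yaw)])
s=ctrl.sense()
print(s["tcp_pos"]);tooltarget(np.r_[g+.0155*u,.2240],yaw)
E
```

```text
yaw 13.964206302782983 14.690220713879114 15.74600571005847
sizes: wall48 0.04716318344453086 shaft40 0.040683076460654256 0.03505245961414501 gap29 0.03446276063917334
mouth [ 0.56709027 -0.1918862 ] top-est .5645 -.1912
14.281335565937697
[ 0.48875611 -0.20897242  0.22603055]
shift [95.6  4.4  2.1] turn [ 0.0016 -0.0002  0.0217]
```

The lighter band (rows 345–382) is shaft top lying in shadow, so the shaft's edge is at row 345 and the gap comes to about 28 mm. The mouth is at about (0.569, -0.191), yaw 14.5°. Moving over it and lowering the toe 20 mm in.

```bash
python3 -m inch '[[[25,1,0],[0,0,0.013]],[[55,2,0],[0,0,0.013]],[[80,3,0],[0,0,0.013]],[[96,4,0],[0,0,0.013]],[[96,4,0],[0,0,0.013]],[[96,4,0],[0,0,0.013]],[[96,4,0],[0,0,0.013]],[[96,4,0],[0,0,0.013]],[[96,4,0],[0,0,0.013]],[[96,4,0],[0,0,0.013]]]'; python3 - <<'E'
from h import *
tooltarget(np.array([.583,-.1873,.161]),np.radians(14.5))
E
```

```text
time_s: 7.25
tcp_pos: [0.581, -0.1907, 0.2261]
tool_rot: [3.115, 0.388, -0.0]
contact_force: [-1.0, 0.5, -0.6]
grip_width: 0.343
grip_force: 49.6
shift [ 2.8 -3.  65.1] turn [ 0.0023  0.0006 -0.0054]
```

```bash
python3 -m inch '[[[1,-1,15],[0,0,-0.003]],[[2,-2,30],[0,0,-0.003]],[[2,-3,40],[0,0,-0.003]],[[2,-3,48],[0,0,-0.003]],[[2,-3,54],[0,0,-0.003]],[[2,-3,60],[0,0,-0.003]],[[2,-3,65],[0,0,-0.003]],[[2,-3,65],[0,0,-0.003]],[[2,-3,65],[0,0,-0.003]]]'
```

```text
time_s: 8.0
tcp_pos: [0.5831, -0.1868, 0.1609]
tool_rot: [3.115, 0.394, 0.0]
contact_force: [0.7, 0.5, -0.4]
grip_width: 0.341
grip_force: 49.6
```

```bash
python3 - <<'E'
from h import *
s=ctrl.sense();i=vision.camera_info("side");im=vision.capture("side")
p=proj(i,np.array([.569,-.191,.13]));x,y=int(p[0])-60,int(p[1])-55
cv2.imwrite("pics/s1c.png",cv2.resize(im[y:y+90,x:x+120],None,fx=6,fy=6,interpolation=cv2.INTER_CUBIC))
print(s["tcp_pos"],s["contact_force"])
E
```

```text
[ 0.58308729 -0.18683921  0.16092927] [ 0.71090267  0.48063848 -0.38101582]
```

View pics/s1c.png

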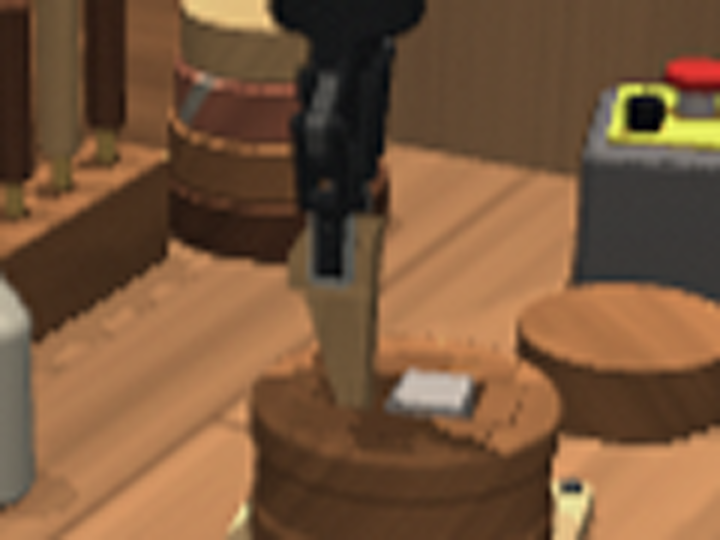

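The side view shows the toe inside the gap at about (350,395), clear of the shaft at (430,390), with no contact force. I'll shift towards the shaft while lowering.

```bash
python3 -m inch '[[[-2,0,3],[0,0,0]],[[-4,0,6],[0,0,0]],[[-6,0,10],[0,0,0]],[[-7,0,15],[0,0,0]],[[-7,0,20],[0,0,0]],[[-7,0,24],[0,0,0]],[[-7,0,24],[0,0,0]],[[-7,0,24],[0,0,0]]]'
```

```text
time_s: 8.72
tcp_pos: [0.576, -0.1884, 0.1364]
tool_rot: [3.115, 0.395, -0.001]
contact_force: [-0.0, -0.4, -0.0]
grip_width: 0.341
grip_force: 49.6
```

```bash
python3 -m inch '[[[-1,0,2],[0,0,0]],[[-1,0,4],[0,0,0]],[[-1,0,6],[0,0,0]],[[-1,0,8],[0,0,0]],[[-1,0,8],[0,0,0]],[[-1,0,8],[0,0,0]]]'
```

```text
time_s: 9.22
tcp_pos: [0.5751, -0.1889, 0.1287]
tool_rot: [3.115, 0.394, -0.001]
contact_force: [-0.6, -0.1, -1.1]
grip_width: 0.343
grip_force: 49.6
```

```bash
python3 -m inch '[[[0,0,0],[0,0,0]],[[0,0,0],[0,0,0]],[[0,0,0],[0,0,0]],[[0,0,0],[0,0,0]],[[0,0,0],[0,0,0]],[[0,0,0],[0,0,0]],[[0,0,0],[0,0,0]],[[0,0,0],[0,0,0]],[[0,0,0],[0,0,0]],[[0,0,0],[0,0,0]]]' 1; python3 -m inch '[[[0,0,-15],[0,0,0]],[[0,0,-40],[0,0,0]],[[0,0,-75],[0,0,0]],[[0,0,-90],[0,0,0]],[[0,0,-90],[0,0,0]],[[0,0,-90],[0,0,0]],[[0,0,-90],[0,0,0]],[[0,0,-90],[0,0,0]]]'; python3 - <<'E'
from h import *
s=ctrl.sense();i=vision.camera_info("wrist");im=vision.capture("wrist")
j=vision.camera_info("side");sd=vision.capture("side")
np.save("w4.npy",i["world_to_cam"])
p=proj(j,np.array([.569,-.191,.12]));x,y=int(p[0])-40,int(p[1])-50
a=cv2.resize(sd[y:y+100,x:x+80],None,fx=4.8,fy=4.8,interpolation=cv2.INTER_CUBIC); print("side crop",x,y)
q=proj(i,np.array([.575,-.19,.14]));x,y=int(q[0])-52,int(q[1])-60; print("wrist crop",x,y)
b=cv2.resize(im[y:y+120,x:x+104],None,fx=4,fy=4,interpolation=cv2.INTER_CUBIC)
cv2.imwrite("pics/rel.png",np.hstack([a,b]));print(a.shape,s["tcp_pos"])
E
```

```text
time_s: 10.05
tcp_pos: [0.5753, -0.1888, 0.129]
tool_rot: [3.115, 0.394, 0.0]
contact_force: [-0.3, 0.9, 0.4]
grip_width: 1.002
grip_force: 0.0
time_s: 10.72
tcp_pos: [0.574, -0.1884, 0.217]
tool_rot: [3.116, 0.394, -0.005]
contact_force: [-0.4, -0.3, -0.2]
grip_width: 0.998
grip_force: 0.0
side crop 304 97
wrist crop 270 190
(480, 384, 3) [ 0.57395094 -0.18838755  0.21704003]
```

View pics/rel.png

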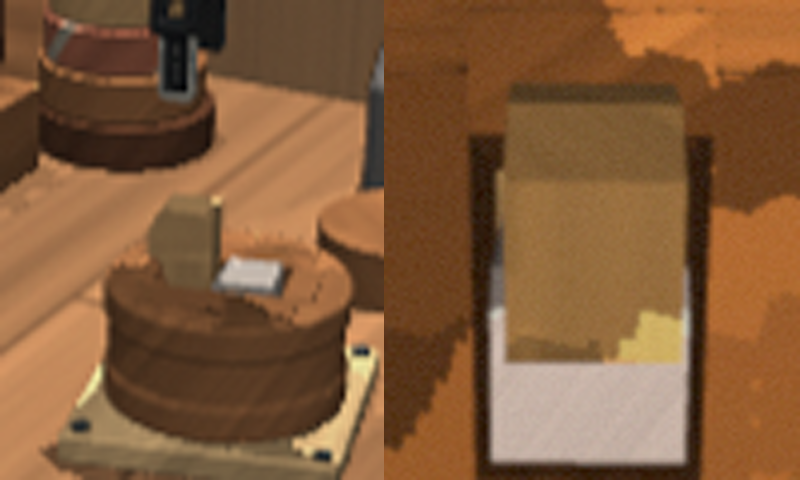

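The key stands upright in the gap, back on the shaft. In the wrist crop, the flat top spans cols 505–683, with the back edge at row 362 and the ridge at row 180. The side view shows the head proud of the hub. Next I'll compute the press point.

```bash
python3 - <<'E'
from h import *
i=dict(vision.camera_info("wrist")); i["world_to_cam"]=np.load("w4.npy")
C=lambda x,y,z: world(i,(270+(x-384)/4,190+y/4),z)
bl,br,rl,rr=[C(*p,.146) for p in((505,362),(683,362),(508,180),(683,180))]
b=(bl+br)/2;r=(rl+rr)/2;print(b,r,"32?",np.linalg.norm(r-b),"30?",np.linalg.norm(bl-br))
u=(r-b)/np.linalg.norm(r-b);print("yaw",np.degrees(np.arctan2(u[1],u[0])),"head ctr",b+.021*u)
P=b+.015*u;P[2]=.165;print("press",P);tooltarget(P,np.radians(14.5))
E
```

```text
[ 0.55621482 -0.19496274  0.146     ] [ 0.58736617 -0.18716906  0.146     ] 32? 0.03211149510034151 30? 0.030274383667555638
yaw 14.046359728576904 head ctr [ 0.57658691 -0.1898659   0.146     ]
press [ 0.57076631 -0.19132214  0.165     ]
shift [-3.8  2.  52.1] turn [ 0.0002  0.0029 -0.0012]
```

The top measures 32.1 x 30.3 mm against 32 x 30, so the height is right. Closing the fingers and coming to 19 mm above the head.

```bash
python3 -m inch '[[[-4,2,0],[0,0,0]],[[-4,2,0],[0,0,0]],[[-4,2,0],[0,0,0]],[[-4,2,0],[0,0,0]],[[-4,2,0],[0,0,0]],[[-4,2,0],[0,0,0]],[[-4,2,0],[0,0,0]],[[-4,2,0],[0,0,0]],[[-4,2,0],[0,0,0]],[[-4,2,0],[0,0,0]],[[-4,2,20],[0,0,0]],[[-4,2,40],[0,0,0]],[[-4,2,52],[0,0,0]],[[-4,2,52],[0,0,0]],[[-4,2,52],[0,0,0]],[[-4,2,52],[0,0,0]]]' -1 20; python3 - <<'E'
from h import *
tooltarget(np.array([.5708,-.1913,.148]),np.radians(14.5))
E
```

```text
time_s: 12.15
tcp_pos: [0.5727, -0.1918, 0.1679]
tool_rot: [3.114, 0.394, 0.002]
contact_force: [-0.7, 0.1, -0.1]
grip_width: 0.001
grip_force: 0.0
shift [-1.8 -1.  19.9] turn [ 0.0027 -0.0012 -0.0012]
```

```bash
python3 -m inch '[[[-2,0,8],[0,0,0]],[[-2,0,14],[0,0,0]],[[-2,0,18],[0,0,0]],[[-2,0,20],[0,0,0]],[[-2,0,22],[0,0,0]],[[-2,0,23],[0,0,0]],[[-2,0,24],[0,0,0]],[[-2,0,24],[0,0,0]]]'
```

```text
time_s: 12.82
tcp_pos: [0.5698, -0.1928, 0.1446]
tool_rot: [3.114, 0.393, -0.001]
contact_force: [-3.6, 0.2, 6.7]
grip_width: -0.001
grip_force: 3.6
```

Contact at about z 0.145 with 6.7 N. Pressing on in small steps.

```bash
python3 -m inch '[[[0,0,1],[0,0,0]],[[0,0,2],[0,0,0]],[[0,0,3],[0,0,0]],[[0,0,4],[0,0,0]],[[0,0,5],[0,0,0]],[[0,0,6],[0,0,0]],[[0,0,6],[0,0,0]]]'; python3 -m inch '[[[0,0,1],[0,0,0]],[[0,0,2],[0,0,0]],[[0,0,3],[0,0,0]],[[0,0,4],[0,0,0]],[[0,0,4],[0,0,0]]]'
```

```text
time_s: 13.4
tcp_pos: [0.5699, -0.1935, 0.139]
tool_rot: [3.113, 0.393, -0.001]
contact_force: [-4.8, -0.6, 7.7]
grip_width: 0.002
grip_force: 4.3
time_s: 13.82
tcp_pos: [0.5699, -0.1937, 0.1352]
tool_rot: [3.113, 0.393, -0.001]
contact_force: [-3.0, -0.3, 9.7]
grip_width: 0.0
grip_force: 4.6
```

```bash
python3 -m inch '[[[0,0,1],[0,0,0]],[[0,0,2],[0,0,0]],[[0,0,3],[0,0,0]],[[0,0,3],[0,0,0]]]';python3 -m inch '[[[0,0,1],[0,0,0]],[[0,0,2],[0,0,0]],[[0,0,2],[0,0,0]]]'
```

```text
time_s: 14.15
tcp_pos: [0.57, -0.1939, 0.1323]
tool_rot: [3.113, 0.392, -0.001]
contact_force: [-4.4, -0.6, 8.7]
grip_width: 0.0
grip_force: 4.8
time_s: 14.4
tcp_pos: [0.5705, -0.1938, 0.1321]
tool_rot: [3.112, 0.392, 0.0]
contact_force: [-7.3, 0.1, 17.0]
grip_width: 0.003
grip_force: 8.4
```

The tool stopped at z 0.132, the expected home height, and the force doubled, so the head is on the hub. Lifting off and checking.

```bash
python3 -m inch '[[[0,0,-5],[0,0,0]],[[0,0,-20],[0,0,0]],[[0,0,-50],[0,0,0]],[[0,0,-85],[0,0,0]],[[0,0,-100],[0,0,0]],[[0,0,-100],[0,0,0]],[[0,0,-100],[0,0,0]],[[0,0,-100],[0,0,0]]]'; python3 - <<'E'
from h import *
j=vision.camera_info("side");sd=vision.capture("side")
p=proj(j,np.array([.569,-.191,.12]));x,y=int(p[0])-50,int(p[1])-40
cv2.imwrite("pics/fin.png",cv2.resize(sd[y:y+80,x:x+100],None,fx=7,fy=7,interpolation=cv2.INTER_CUBIC))
E
```

```text
time_s: 15.07
tcp_pos: [0.5692, -0.1918, 0.2267]
tool_rot: [3.116, 0.395, -0.003]
contact_force: [-0.7, 0.2, -0.8]
grip_width: 0.002
grip_force: 0.0
```

View pics/fin.png

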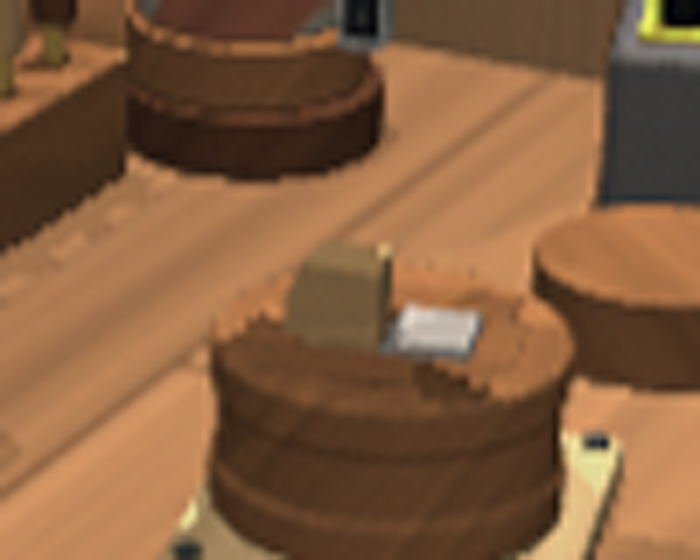

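The head (290–390, 245–345) sits flat on the hub and stays there, and the robot is clear of it. Handing in.

```bash
python3 -c "
from cell import ctrl
print(ctrl.sign_off())"
```

```text
the job is handed in; nothing more can be done
None
```

The broad key was set in the gap, let go, then pressed home with closed fingers until its head sat on the hub; I handed the job in at about 15 s and got no verdict back, and the hub's shift was not measured directly.

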